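# Line up the drying boards along the fence

## Robot

A 6-joint arm with a two-finger parallel gripper is mounted at the origin on the work surface. World frame = base frame: x ahead of the robot, y to its left, z up, the work surface at z = 0. Lengths are in mm, angles in rad, forces in N, time in s.
With the tool pointing down it reaches from about 400 to 925 mm from the base axis. Payload 12.5 kg.
Tool frame: the origin (TCP) lies where the fingers leave the gripper's body, on its centre line; the fingertips stand 78 mm ahead of it and the grasp point (between the pads) lies 59 mm ahead of it (env.tip_extent is the distance from the TCP to the fingertips, in mm); z points along the fingers, y is the direction in which the jaws open and shut (so a half turn about z gives the same grasp; the last joint's range is limited). The gripper opens to 95 mm and grips with 3 to 60 N. Pads are 20 mm wide; open, the fingers measure 119 mm over their backs; the gripper's body (75 mm by 180 mm) begins 59 mm behind the grasp point.
Start: joints at [1.103, 0.491, 1.559, -0, 1.092, -0.106], TCP at [221.205, 584.556, 292.261] pointing down, gripper open.
Joint ranges: [-3.1, 3.1], [-0.84, 2.19], [0.05, 2.79], [-1.13, 4.28], [0.06, 2.93], [-2.69, 2.69]. Speed limits (rad/s): [2.22, 2.22, 2.79, 3.14, 3.14, 3.14].

## Interface

Orientations are given as [roll, pitch, yaw] about the fixed x, y, z axes, in that order (R = Rz(yaw) Ry(pitch) Rx(roll)).
In Python, from cell import env gives the robot as it stands. The module is installed in compiled form; this text tells all that it offers.
- The arm moves only by the tool play_rows, never from a script. Its argument "targets" is a list of rows, each an object with "linear": the shift along the tool's x, y, z in mm, a list of three; "turn": the turn about the tool's z in rad. A call has 1 to 20 rows; each row is the pose to reach, as a shift and turn from the pose commanded when the call began, along the tool's axes at that moment; what a row does not reach only later rows make up. A row lasts 1/8 s, in which the tool goes at most 62.5 mm and 10.7 degrees, less where a joint would pass 70% of its speed; a pose out of reach is approached as far as the arm can. A call with a gripper value outside its range is refused whole. "hand" is the finger opening in mm, from 0 to 95.1, set as the call begins (left out, the last holds). The fingers move at their own pace and stop on an object; the grip force is fixed at half the most. Time passes only in rows, so rows that repeat a pose let the fingers close. It gives the time, the measured TCP pose, the force and the opening at its end, in the units of the state.
- env.state(): the state, without advancing time (a new reading comes with each control period).
- env.read_camera(name): name is "scene" or "top" or "wrist"; returns (picture, depth): 384x512x3 uint8, red, green, blue; 384x512 float32, mm along the optical axis (not along the pixel's ray), 0 where there is no reading.
- env.camera_params(name): a dict with "fx", "fy", "cx", "cy" (pixels), "R" (3x3) and "t" (3): a world point X has camera coordinates R X + t. Camera axes: x right, y down, z forward; pixel columns grow to the right and rows downward; lengths in mm; the calibration is good to about 2 mm. A picture is of the moment at which its call begins: read the wrist's pose just before it. camera_params takes no time and is no camera call; for the wrist camera it gives the pose at the moment of the call.
- env.job_done(): hands the job in, once; it reports no verdict.
The state is a dict: "t": time; "joints": joint angles; "qvel": joint speeds; "tau": joint torques, N m; "eef_pos": TCP position; "tcp_rot": TCP orientation; "ft_force": force on the tool from outside, world axes, zero at the start; "moment": the same for the moment, N m; "opening": opening from 0.0 (shut) to 1.0 (fully open).
Only numpy, scipy, OpenCV 4.12 (cv2) and the standard library are available. Lean on these libraries where they do the work, as an engineer would, in place of code of your own. Each camera call takes 0.05 s, during which the arm holds its last target.

## Task

Clear the middle of the craft table: slide the three drying boards into one straight row along the dark wooden fence, in any order, each flat on the table, square to the long rail and pushed up flush against it, the first one up against the end stop and the others closed up side by side with no gaps. Slide the boards along the table rather than picking them up, and leave the dye bottles, the cup and the round cutter where they stand.

Things in the scene. Friction and masses are not known exactly. Their poses are not given: they have to be found in the camera images.
- board_red: loose square plywood drying board, 90 x 90 x 12 mm, 0.18 kg, with a red plastic moulding frame fixed on its middle: a square of 52 x 52 mm outside, sides parallel to the board's, walls 4 mm thick, open at the top, reaching 42 mm above the table. Origin: centre of the board's underside; x and y parallel to its sides, z up
- board_yellow: loose square plywood drying board, 90 x 90 x 12 mm, 0.18 kg, with a yellow plastic moulding frame fixed on its middle: a square of 52 x 52 mm outside, sides parallel to the board's, walls 4 mm thick, open at the top, reaching 42 mm above the table. Origin: centre of the board's underside; x and y parallel to its sides, z up
- board_green: loose square plywood drying board, 90 x 90 x 12 mm, 0.18 kg, with a green plastic moulding frame fixed on its middle: a square of 52 x 52 mm outside, sides parallel to the board's, walls 4 mm thick, open at the top, reaching 42 mm above the table. Origin: centre of the board's underside; x and y parallel to its sides, z up
- fence: dark wooden L-shaped fence fixed to the table, 18 mm high. Origin: on the table, middle of the long rail's inner face (towards the robot); x points into the rail (22 mm thick; boards belong at x < 0), y along it to the end stop. The rail spans y -160 to +160 mm; the end stop's inner face is the plane y = +160 mm, from x = 0 to -40 mm; the stop is 20 mm thick
- bottle_red: red squeeze bottle of dye with a pale nozzle, 62 mm across, 190 mm tall, standing loose; origin at the centre of its base. Bystander
- bottle_teal: teal green squeeze bottle of dye with a pale nozzle, 62 mm across, 190 mm tall, standing loose; origin at the centre of its base. Bystander
- cup: white cup without handle, 84 mm across the rim, 100 mm tall, standing loose; origin at the centre of its base. Bystander
- cutter: orange round plastic cutter ring, 80 mm across, 22 mm tall, lying loose on the left of the table; origin at the centre of its underside. Bystander

How it is judged (in metres and radians):
At the end, for the whole second after the job is handed in: All three boards flat on the table, at rest, any order: each within about 7 mm of the rail (centre 42 to 52 mm from its inner face), square to it within 0.07 rad, row closed up to the end stop: all centres at fence y -80 to +119 mm (touching: +115, +25, -65; 15 mm of gaps in all) (x of board_red in the frame of fence between -0.052 and -0.042 m and y of board_red in the frame of fence between -0.08 and 0.119 m and (angle between the x axis of board_red and the x axis of fence, either way round below 0.07 rad or angle between the x axis of board_red and the y axis of fence, either way round below 0.07 rad) and height (world z) of each of board_red, board_yellow, board_green below 0.004 m and angle between each of board_red, board_yellow, board_green's own z axis and vertical below 0.05 rad and linear speed of each of board_red, board_yellow, board_green below 0.01 m/s and x of board_yellow in the frame of fence between -0.052 and -0.042 m and y of board_yellow in the frame of fence between -0.08 and 0.119 m and (angle between the x axis of board_yellow and the x axis of fence, either way round below 0.07 rad or angle between the x axis of board_yellow and the y axis of fence, either way round below 0.07 rad) and x of board_green in the frame of fence between -0.052 and -0.042 m and y of board_green in the frame of fence between -0.08 and 0.119 m and (angle between the x axis of board_green and the x axis of fence, either way round below 0.07 rad or angle between the x axis of board_green and the y axis of fence, either way round below 0.07 rad)).
It fails at once if a board is lifted more than 15 mm off the table or tipped (height (world z) of any of board_red, board_yellow, board_green above 0.015 m or angle between any of board_red, board_yellow, board_green's own z axis and vertical above 0.3 rad).
It fails at once if a dye bottle, the cup or the round cutter is moved more than 30 mm or knocked over (distance of any of bottle_red, bottle_teal, cup, cutter from where it was at the start of the episode above 0.03 m or angle between any of bottle_red, bottle_teal, cup, cutter's own z axis and vertical above 0.4 rad).
It also fails if it takes over 72 s, if anything falls off the work surface, if the arm or the gripper's body presses on something with over 40 N, if the wrist force passes 120 N, or if a joint passes its speed limit or range.

## Working session

There is one attempt and no reset: what is moved stays moved. The work goes in short steps, Python scripts to look and compute and a tool call to move; the robot and the scene stay as the last step left them, time stands still between calls to the robot, and variables do not carry over. Pictures are saved under pics/ and viewed, and the job is handed in when it is done.

Besides the shell and the picture viewer there is one more tool, called after "Call:" as name(argument=value, ...) on one line, values as JSON. play_rows: Moves the arm, as the interface text tells. Its arguments: {"type":"object","properties":{"targets":{"type":"array","items":{"type":"object","properties":{"linear":{"type":"array","items":{"type":"number"}},"turn":{"type":"number"}}}},"hand":{"type":"number"}},"required":["targets"]}

```bash
mkdir -p pics; ls
python3 - <<'E'
from cell import env
import cv2
s=env.state(); print({k:s[k] for k in('t','eef_pos','tcp_rot','ft_force','opening')},env.tip_extent)
for n in('top','scene'):
    im,d=env.read_camera(n); cv2.imwrite(f'pics/{n}0.png',im[:,:,::-1]); p=env.camera_params(n); print(n,p)
E
```

```text
pics
{'t': 0.0, 'eef_pos': array([221.112977  , 584.40578973, 291.65278781]), 'tcp_rot': array([-3.14044824e+00, -1.30556128e-04,  2.77980979e+00]), 'ft_force': array([ 0.12518717,  0.03538334, -0.57128598]), 'opening': 1.001396686583476} 77.60000000000001
top {'fx': 425.6288758040824, 'fy': 425.6288758040824, 'cx': 260.8855767288637, 'cy': 192.63948407292574, 'R': array([[ 0.00603259, -0.99982111,  0.01792664],
       [-0.99615029, -0.00757632, -0.0873338 ],
       [ 0.08745399, -0.01733078, -0.99601779]]), 't': array([ -10.07474321,  572.65212416, 1179.68668168])}
scene {'fx': 347.64689523165407, 'fy': 347.64689523165407, 'cx': 253.98359669102206, 'cy': 193.9529845520691, 'R': array([[ 0.84073327,  0.54131329, -0.01214444],
       [ 0.30768142, -0.49608692, -0.81192975],
       [-0.44553306,  0.67887973, -0.58362882]]), 't': array([-498.89929515, -151.52347645, 1306.8924213 ])}
```

View pics/top0.png

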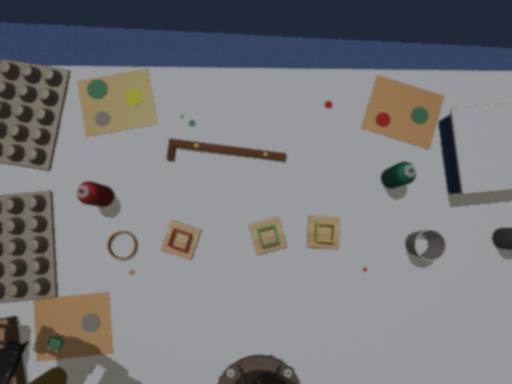

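View pics/scene0.png

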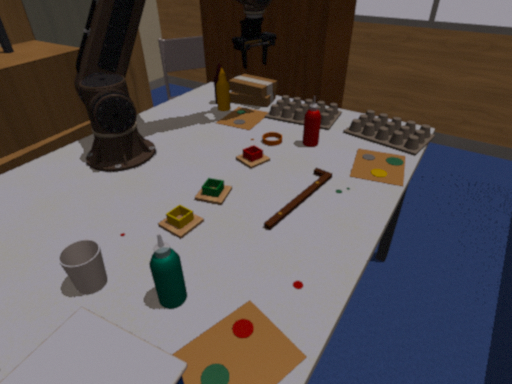

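The top view shows the fence from (168,143) to (286,157) with the stop on the left. The boards are red (181,240), green (268,236) and yellow (324,232). The cutter (122,245) and bottles are clear of the straight paths. Plan: grip each frame, slide the board in without lifting it, and press it lightly home.

```bash
cat > h.py <<'E'
from cell import env
import numpy as np, cv2
def ray(p,uv,z):
    uv=np.atleast_2d(uv).astype(float)
    d=np.c_[(uv[:,0]-p['cx'])/p['fx'],(uv[:,1]-p['cy'])/p['fy'],np.ones(len(uv))]@p['R']
    c=-p['R'].T@p['t']
    return (c+d*((z-c[2])/d[:,2])[:,None])
def comps(mask,amin):
    n,l,s,c=cv2.connectedComponentsWithStats(mask.astype(np.uint8))
    return [(l==i,s[i],c[i]) for i in range(1,n) if s[i,4]>=amin]
def rect(p,m,z):
    ys,xs=np.nonzero(m)
    h=cv2.convexHull(np.c_[xs,ys].astype(np.int32))[:,0]
    # pixel-corner hull
    h=np.concatenate([h+o for o in([-.5,-.5],[.5,-.5],[-.5,.5],[.5,.5])])
    w=ray(p,h,z)[:,:2].astype(np.float32)
    return cv2.minAreaRect(w)
E
python3 - <<'E'
from h import *
im,d=env.read_camera('top'); p=env.camera_params('top')
hsv=cv2.cvtColor(im,cv2.COLOR_RGB2HSV)
for n,u,v in(('table',220,200),('board',170,236),('board',256,232),('board',315,220),('red',172,240),('fence',230,150)):print(n,hsv[v,u],im[v,u],d[v,u])
H,S,V=[hsv[...,i].astype(int) for i in range(3)]
for name,(u,v) in dict(red=(181,240),green=(268,236),yellow=(324,232)).items():
    w=np.zeros(H.shape,bool); w[v-27:v+28,u-27:u+28]=1
    for m,s,c in comps(w&(S>60)&(V>60),200):
        m2=cv2.morphologyEx(m.astype(np.uint8),cv2.MORPH_CLOSE,np.ones((9,9)))
        print(name,s,rect(p,m2,12),)
w=np.zeros(H.shape,bool); w[130:170,155:300]=1
for m,s,c in comps(w&(S>60)&(V<160),100): print('fence',s,rect(p,m,18))
b=cv2.resize(im[125:270,100:360],None,fx=3,fy=3,interpolation=cv2.INTER_CUBIC); cv2.imwrite('pics/crop0.png',b[:,:,::-1])
E
```

```text
table [105  10 157] [151 154 157] 1223.0026
board [  9 123 139] [139  91  72] 1172.4972
board [ 26  75 139] [139 133  98] 1209.7471
board [ 17  93 148] [148 125  94] 1214.4198
red [ 12 115  73] [73 53 40] 1200.2029
fence [ 11 140  80] [80 52 36] 1219.7704
red [162 221  38  38 947] ((438.7868957519531, 219.373291015625), (90.54524230957031, 89.29948425292969), 72.05024719238281)
green [250 218  36  36 920] ((451.9805603027344, -25.706825256347656), (89.91039276123047, 89.49076080322266), 14.912161827087402)
yellow [308 217  32  32 928] ((462.45782470703125, -184.8758544921875), (90.42695617675781, 89.56819915771484), 87.60272216796875)
fence [168 140 118  21 869] ((695.4729614257812, 92.6093978881836), (58.239315032958984, 337.9523010253906), 0.007092424668371677)
```

View pics/crop0.png

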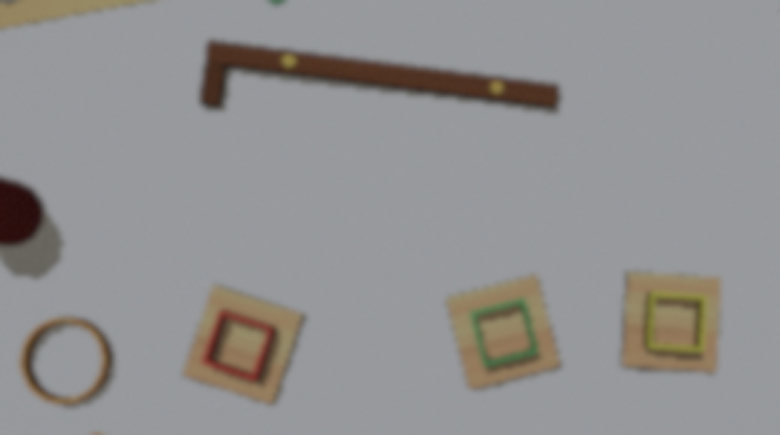

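Run:
```python
from h import *
im,d=env.read_camera('top'); p=env.camera_params('top'); print(-p['R'].T@p['t'])
g=255-im[...,0].astype(float)  # placeholder
sat=(im[...,0].astype(int)); lum=im[...,2].astype(float)
lo=[];hi=[]
for u in range(182,280):
    col=lum[130:175,u]; dark=col.min(); 
    k=int(np.argmin(col)); lev=(153+dark)/2 if False else (col[:5].mean()+dark)/2
    a=k
    while col[a]<lev:a-=1
    b=k
    while col[b]<lev:b+=1
    hi.append((u,130+a+(col[a]-lev)/(col[a]-col[a+1])))
    lo.append((u,130+b-1+(lev-col[b-1])/(col[b]-col[b-1])))
for n,e,z in(('far',hi,18),('near',lo,18),('near',lo,0)):
    w=ray(p,np.array(e),z)[:,:2].astype(np.float32)
    vx,vy,x0,y0=cv2.fitLine(w,cv2.DIST_HUBER,0,.01,.01).ravel()
    print(n,z,'angle',np.degrees(np.arctan(vx/vy)),'x at y=100',x0+(100-y0)*vx/vy,'rms',np.std((w[:,0]-x0)-(w[:,1]-y0)*vx/vy))
for uv,z in (((168,140),18),((286,153),18),((286.5,160),0),((168,160),18),((174.5,158),18),((176,148.5),0)): print(uv,z,ray(p,uv,z))
for r in (152,155,158):print(r,lum[r,160:185].astype(int))
for r in (154,156,158):print(r,lum[r,275:295].astype(int))
```

```text
[ 467.3400472    14.7105388  1225.18141637]
far 18 angle 6.766249 x at y=100 709.1945 rms 0.18168394
near 18 angle 6.564963 x at y=100 684.05414 rms 0.40344974
near 0 angle 6.564956 x at y=100 687.1392 rms 0.40946883
(168, 140) 18 [[722.82393622 260.99538172  18.        ]]
(286, 153) 18 [[688.24658677 -77.79523622  18.        ]]
(286.5, 160) 0 [[670.91728883 -80.65071666   0.        ]]
(168, 160) 18 [[664.87712311 259.54511142  18.        ]]
(174.5, 158) 18 [[670.81837385 241.1865951   18.        ]]
(176, 148.5) 0 [[701.7991921  240.88142296   0.        ]]
152 [157 157 157 157 156 152 136 103  63  35  29  29  29  32  55  93 129 149
 155 157 157 158 156 157 157]
155 [157 157 157 157 156 146 119  79  46  31  30  28  29  37  62  98 132 150
 156 157 158 157 157 157 157]
158 [157 157 157 157 156 145 116  76  46  33  30  29  32  52  87 122 145 154
 157 157 157 156 157 157 156]
154 [ 35  33  36  37  38  40  43  48  49  57  82 118 144 154 156 157 157 157
 156 157]
156 [ 35  34  33  33  32  33  33  33  34  39  68 105 136 152 157 157 157 157
 157 157]
158 [ 35  32  35  32  33  33  33  33  35  41  68 104 136 152 156 157 157 158
 157 157]
```

```bash
cat > k.py <<'E'
import sys,numpy as np
# from x y z yawdeg  to x y z yawdeg : tool shift & turn  (tool down)
def rel(a,b):
    y=np.radians(a[3]); tx=np.array([np.cos(y),np.sin(y)]); ty=np.array([np.sin(y),-np.cos(y)])
    d=np.array(b[:2])-a[:2]
    return [round(float(v),1) for v in (d@tx,d@ty,a[2]-b[2])], round(float(-np.radians(b[3]-a[3])),3)
O=np.array([685.,83.]); A=np.radians(6.7); ex=np.array([np.cos(A),-np.sin(A)]); ey=np.array([np.sin(A),np.cos(A)])
def fen(x,y): return O+x*ex+y*ey
def tof(p): return [float((np.array(p)-O)@ex),float((np.array(p)-O)@ey)]
E
python3 - <<'E'
from k import *
y0=np.degrees(2.7798); print(y0)
s=[221.2,584.6,292.3,y0]
print(rel(s,[438.8,219.4,150,162.05]))
for y in(115,25,-65):print(fen(-45,y))
for p in((438.8,219.4),(452,-25.7),(462.5,-184.9)):print(tof(p))
E
```

```text
159.27080789046624
([-332.8, -264.5, 142.3], -0.049)
[653.72445554 202.46480787]
[643.2240892  113.07944941]
[632.72372286  23.69409095]
[-260.4325024567243, 106.74414112319369]
[-218.72665221976976, -135.14193134897806]
[-189.72437905340183, -292.029656015962]
```

Call:
play_rows(targets=[{"linear": [-83, -66, 0], "turn": -0.02}, {"linear": [-166, -132, 20], "turn": -0.049}, {"linear": [-333, -264.5, 60], "turn": -0.049}, {"linear": [-333, -264.5, 60], "turn": -0.049}, {"linear": [-333, -264.5, 60], "turn": -0.049}, {"linear": [-333, -264.5, 60], "turn": -0.049}, {"linear": [-333, -264.5, 60], "turn": -0.049}, {"linear": [-333, -264.5, 120], "turn": -0.049}, {"linear": [-333, -264.5, 142], "turn": -0.049}, {"linear": [-333, -264.5, 142], "turn": -0.049}], hand=95)

```text
t: 1.45
eef_pos: [438.7, 219.0, 149.0]
tcp_rot: [-3.14, -0.003, 2.828]
ft_force: [0.6, -0.5, 0.0]
opening: 0.995
```

Run:
```python
from h import *
s=env.state(); print(s['eef_pos'],s['tcp_rot'],s['ft_force'])
p=env.camera_params('wrist'); im,d=env.read_camera('wrist'); cv2.imwrite('pics/w1.png',im[:,:,::-1]); print(p)
```

```text
[438.67245702 219.00097659 149.02955125] [-3.13977510e+00 -2.57234296e-03  2.82834791e+00] [ 0.63318431 -0.51948287  0.02588537]
{'fx': 297.1233108015678, 'fy': 297.1233108015678, 'cx': 254.73158779769253, 'cy': 184.37853702454802, 'R': array([[ 0.30789438,  0.95141811, -0.00214973],
       [ 0.91768731, -0.2963807 ,  0.26459118],
       [ 0.2510997 , -0.08343892, -0.96435828]]), 't': array([-343.20038776, -329.69883023,  160.57260759])}
```

View pics/w1.png

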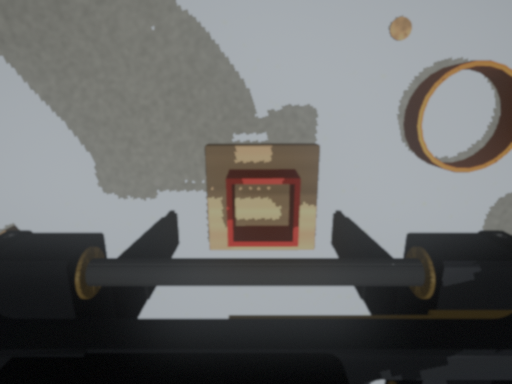

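Wrist view: the red board sits square between the fingers, with its frame at columns 227–299 and rows 172–245. I'll check the centre, then go down.

Run:
```python
from h import *
p=env.camera_params('wrist')
c=ray(p,[(227,172),(299,172),(299,245),(227,245)],42);print(c,c.mean(0))
b=ray(p,[(207,144),(319,144),(316,249),(208,249)],12);print(b,b.mean(0))
```

```text
[[406.37180514 209.74126156  42.        ]
 [421.67598017 257.12711335  42.        ]
 [475.16350754 242.15357876  42.        ]
 [458.77118341 191.35626906  42.        ]] [440.49561906 225.09455568  42.        ]
[[386.31610956 197.46025677  12.        ]
 [413.00744661 280.07985438  12.        ]
 [499.2839642  254.93422179  12.        ]
 [470.90318952 166.98221685  12.        ]] [442.37767747 224.86413745  12.        ]
```

Call:
play_rows(targets=[{"linear": [0, 5, 15], "turn": 0}, {"linear": [0, 5, 35], "turn": 0}, {"linear": [0, 5, 50], "turn": 0}, {"linear": [0, 5, 55], "turn": 0}, {"linear": [0, 5, 55], "turn": 0}])

```text
t: 2.12
eef_pos: [440.6, 224.2, 95.2]
tcp_rot: [-3.142, -0.0, 2.829]
ft_force: [-0.3, 0.2, 0.0]
opening: 1.0
```

Call:
play_rows(hand=40, targets=[{"linear": [0, 0, 0], "turn": 0}, {"linear": [0, 0, 0], "turn": 0}, {"linear": [0, 0, 0], "turn": 0}, {"linear": [0, 0, 0], "turn": 0}, {"linear": [0, 0, 0], "turn": 0}, {"linear": [0, 0, 0], "turn": 0}])

```text
t: 2.88
eef_pos: [440.6, 224.1, 95.3]
tcp_rot: [3.141, 0.0, 2.829]
ft_force: [-0.4, 0.7, 0.7]
opening: 0.548
```

Run:
```python
from k import *
s=[440.6,224.1,95,162.08]
for f in(.25,.5,.75,1):
    t=np.array([440.6,224.1])*(1-f)+fen(-62,95)*f
    print(rel(s,[*t,95,162.08+11.2*f]))
print(fen(-62,95))
```

```text
([-49.2, 5.5, 0.0], -0.049)
([-98.3, 11.0, 0.0], -0.098)
([-147.5, 16.5, 0.0], -0.147)
([-196.7, 22.1, 0.0], -0.195)
[634.50713975 184.58479741]
```

Call:
play_rows(targets=[{"linear": [-20, 2, 0], "turn": -0.02}, {"linear": [-49, 5.5, 0], "turn": -0.049}, {"linear": [-75, 8, 0], "turn": -0.075}, {"linear": [-98, 11, 0], "turn": -0.098}, {"linear": [-123, 14, 0], "turn": -0.123}, {"linear": [-148, 16.5, 0], "turn": -0.147}, {"linear": [-172, 19, 0], "turn": -0.172}, {"linear": [-190, 21, 0], "turn": -0.19}, {"linear": [-196, 22, 0], "turn": -0.195}, {"linear": [-196, 22, 0], "turn": -0.195}])

```text
t: 4.12
eef_pos: [634.1, 184.6, 95.3]
tcp_rot: [3.141, 0.001, 3.023]
ft_force: [1.4, -0.6, 1.8]
opening: 0.547
```

Run:
```python
from h import *
s=env.state(); print(s['eef_pos'],s['tcp_rot'],s['ft_force'])
im,d=env.read_camera('top'); im2,d=env.read_camera('scene')
a=cv2.resize(im[125:270,100:360],(780,435),interpolation=cv2.INTER_CUBIC); cv2.imwrite('pics/t2.png',a[:,:,::-1])
b=cv2.resize(im2[60:240,180:400],None,fx=3,fy=3,interpolation=cv2.INTER_CUBIC); cv2.imwrite('pics/s2.png',b[:,:,::-1])
```

```text
[634.1163069  184.59674501  95.33838227] [3.14137487e+00 1.02471493e-03 3.02344055e+00] [ 1.41949691 -0.59752896  1.80395518]
```

View pics/t2.png

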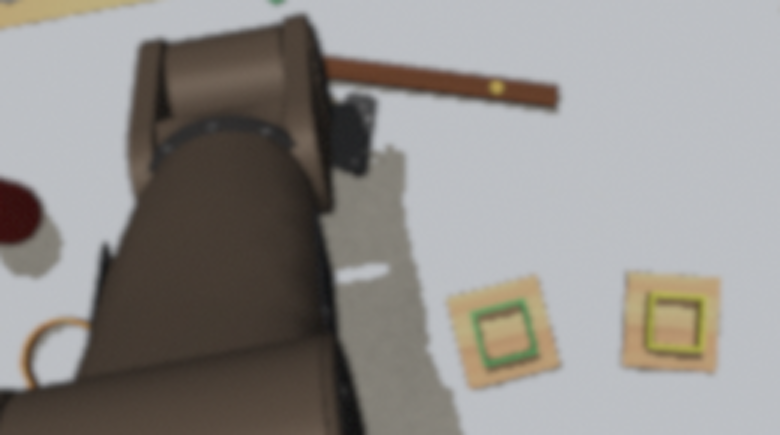

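View pics/s2.png

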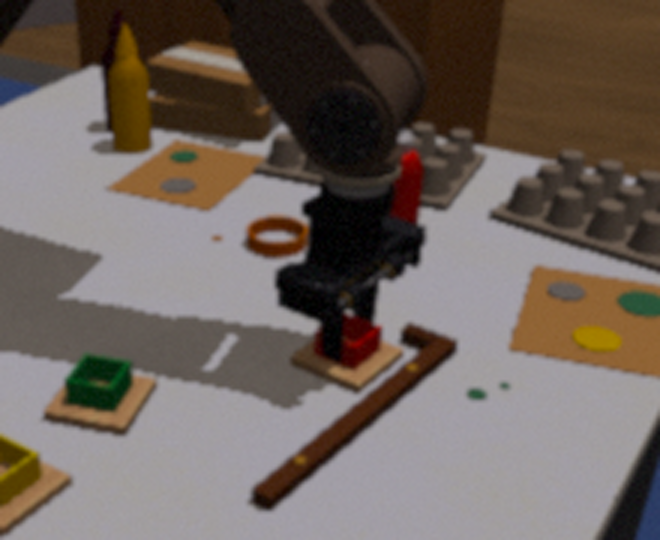

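The scene view shows the red board gripped, flat and square, about 20 mm short of the rail. Tool axes now match the fence axes (-x and +y), so I'll creep up on contact.

Call:
play_rows(targets=[{"linear": [-4, 0, 0], "turn": 0}, {"linear": [-8, 0, 0], "turn": 0}, {"linear": [-11, 0, 0], "turn": 0}, {"linear": [-13, 0, 0], "turn": 0}, {"linear": [-13, 0, 0], "turn": 0}])

```text
t: 4.85
eef_pos: [646.8, 183.3, 95.4]
tcp_rot: [3.141, -0.0, 3.024]
ft_force: [-1.9, 0.4, 4.7]
opening: 0.546
```

Call:
play_rows(targets=[{"linear": [-1, 0, 0], "turn": 0}, {"linear": [-2, 0, 0], "turn": 0}, {"linear": [-3, 0, 0], "turn": 0}, {"linear": [-3, 0, 0], "turn": 0}])

```text
t: 5.35
eef_pos: [649.7, 182.9, 95.3]
tcp_rot: [3.142, -0.0, 3.024]
ft_force: [-3.5, -0.0, 5.2]
opening: 0.542
```

Call:
play_rows(targets=[{"linear": [-1, 0, 0], "turn": 0}, {"linear": [-2, 0, 0], "turn": 0}, {"linear": [-2, 0, 0], "turn": 0}])

```text
t: 5.72
eef_pos: [651.6, 182.7, 95.3]
tcp_rot: [3.142, -0.0, 3.024]
ft_force: [-3.6, 0.7, 5.7]
opening: 0.541
```

Call:
play_rows(targets=[{"linear": [-1, 0, 0], "turn": 0}, {"linear": [-2, 0, 0], "turn": 0}, {"linear": [-2, 0, 0], "turn": 0}])

```text
t: 6.1
eef_pos: [653.4, 182.5, 95.3]
tcp_rot: [-3.142, -0.001, 3.024]
ft_force: [-5.3, 0.4, 5.8]
opening: 0.543
```

Call:
play_rows(targets=[{"linear": [-1, 0, 0], "turn": 0}, {"linear": [-2, 0, 0], "turn": 0}, {"linear": [-2, 0, 0], "turn": 0}])

```text
t: 6.48
eef_pos: [653.8, 182.5, 95.4]
tcp_rot: [-3.141, -0.005, 3.024]
ft_force: [-14.5, 1.1, 13.0]
opening: 0.543
```

Call:
play_rows(targets=[{"linear": [-1, 0, 0], "turn": 0}, {"linear": [-2, 0, 0], "turn": 0}, {"linear": [-2, 0, 0], "turn": 0}])

```text
t: 6.85
eef_pos: [654.6, 182.6, 95.3]
tcp_rot: [-3.141, -0.008, 3.024]
ft_force: [-21.2, 3.7, 16.1]
opening: 0.548
```

Contact with the rail at about x=653.6. I'll ease off 2 mm and slide along to the stop.

Call:
play_rows(targets=[{"linear": [2, 0, 0], "turn": 0}, {"linear": [2, 5, 0], "turn": 0}, {"linear": [2, 10, 0], "turn": 0}, {"linear": [2, 14, 0], "turn": 0}, {"linear": [2, 14, 0], "turn": 0}])

```text
t: 7.48
eef_pos: [655.7, 195.2, 95.3]
tcp_rot: [-3.139, -0.005, 3.024]
ft_force: [-12.8, -7.6, 11.9]
opening: 0.542
```

Call:
play_rows(targets=[{"linear": [0, 1, 0], "turn": 0}, {"linear": [0, 2, 0], "turn": 0}, {"linear": [0, 3, 0], "turn": 0}, {"linear": [0, 3, 0], "turn": 0}])

```text
t: 7.98
eef_pos: [656.1, 197.7, 95.3]
tcp_rot: [-3.139, -0.005, 3.023]
ft_force: [-13.3, -9.6, 12.2]
opening: 0.548
```

Call:
play_rows(targets=[{"linear": [0, 1, 0], "turn": 0}, {"linear": [0, 2, 0], "turn": 0}, {"linear": [0, 3, 0], "turn": 0}, {"linear": [0, 3, 0], "turn": 0}])

```text
t: 8.48
eef_pos: [656.4, 200.7, 95.3]
tcp_rot: [-3.139, -0.005, 3.023]
ft_force: [-12.7, -9.3, 12.7]
opening: 0.543
```

Call:
play_rows(targets=[{"linear": [0, 1, 0], "turn": 0}, {"linear": [0, 2, 0], "turn": 0}, {"linear": [0, 3, 0], "turn": 0}, {"linear": [0, 3, 0], "turn": 0}])

```text
t: 8.98
eef_pos: [656.8, 203.6, 95.3]
tcp_rot: [-3.139, -0.005, 3.023]
ft_force: [-11.7, -9.4, 12.4]
opening: 0.542
```

Call:
play_rows(targets=[{"linear": [0, 1, 0], "turn": 0}, {"linear": [0, 2, 0], "turn": 0}, {"linear": [0, 2, 0], "turn": 0}])

```text
t: 9.35
eef_pos: [657.0, 205.6, 95.3]
tcp_rot: [-3.139, -0.005, 3.023]
ft_force: [-13.1, -9.2, 12.5]
opening: 0.545
```

Call:
play_rows(targets=[{"linear": [0, 1, 0], "turn": 0}, {"linear": [0, 2, 0], "turn": 0}, {"linear": [0, 2, 0], "turn": 0}])

```text
t: 9.72
eef_pos: [657.2, 206.6, 95.3]
tcp_rot: [-3.137, -0.006, 3.023]
ft_force: [-13.6, -16.2, 14.6]
opening: 0.54
```

Call:
play_rows(targets=[{"linear": [0, 1, 0], "turn": 0}, {"linear": [0, 1.5, 0], "turn": 0}, {"linear": [0, 1.5, 0], "turn": 0}])

```text
t: 10.1
eef_pos: [657.3, 206.8, 95.4]
tcp_rot: [-3.136, -0.006, 3.023]
ft_force: [-15.4, -25.9, 16.7]
opening: 0.547
```

Call:
play_rows(hand=62, targets=[{"linear": [0, 0, 0], "turn": 0}, {"linear": [0, 0, 0], "turn": 0}, {"linear": [0, 0, 0], "turn": 0}, {"linear": [0, 0, 0], "turn": 0}])

```text
t: 10.6
eef_pos: [659.1, 210.7, 95.1]
tcp_rot: [3.141, 0.0, 3.024]
ft_force: [-0.3, 0.2, -1.1]
opening: 0.651
```

Run:
```python
from k import *
s=[659.1,210.7,95,173.25]
print(rel(s,[454,-21,150,194.9]))
```

```text
([176.4, -254.2, -55.0], -0.378)
```

Call:
play_rows(targets=[{"linear": [0, 0, -30], "turn": 0}, {"linear": [0, 0, -60], "turn": 0}, {"linear": [0, 0, -60], "turn": 0}])

```text
t: 10.98
eef_pos: [659.8, 210.8, 157.5]
tcp_rot: [3.14, 0.004, 3.024]
ft_force: [0.3, -0.1, 0.4]
opening: 0.656
```

Call:
play_rows(hand=95, targets=[{"linear": [36, -50, 0], "turn": -0.08}, {"linear": [72, -100, 0], "turn": -0.16}, {"linear": [108, -150, 0], "turn": -0.24}, {"linear": [144, -204, 0], "turn": -0.32}, {"linear": [176, -254, 0], "turn": -0.378}, {"linear": [176, -254, 5], "turn": -0.378}, {"linear": [176, -254, 5], "turn": -0.378}, {"linear": [176, -254, 5], "turn": -0.378}])

```text
t: 11.98
eef_pos: [455.1, -20.4, 149.9]
tcp_rot: [3.142, 0.0, -2.88]
ft_force: [-0.6, 0.0, -0.4]
opening: 1.003
```

```bash
cat > w.py <<'E'
from h import *
import sys
p=env.camera_params('wrist'); s=env.state(); im,d=env.read_camera('wrist')
cv2.imwrite(f'pics/{sys.argv[1]}.png',im[:,:,::-1]); print(s['t'],s['eef_pos'],s['tcp_rot'])
hsv=cv2.cvtColor(im,cv2.COLOR_RGB2HSV);H,S=hsv[...,0].astype(int),hsv[...,1].astype(int)
lo,hi=map(int,sys.argv[2:4])
m=(H>=lo)&(H<=hi)&(S>120); m[:, :120]=0; m[260:]=0; m[:,400:]=0
c=max(comps(m,100),key=lambda c:c[1][4]); print(c[1],rect(p,c[0],42))
im,d=env.read_camera('top'); b=cv2.resize(im[125:270,100:360],(780,435),interpolation=cv2.INTER_CUBIC); cv2.imwrite(f'pics/{sys.argv[1]}t.png',b[:,:,::-1])
E
python3 w.py w3 45 85
```

```text
11.975 [455.09290297 -20.39662286 149.94651918] [ 3.14151203e+00  1.34313348e-04 -2.88038434e+00]Traceback (most recent call last):
  File "w.py", line 8, in <module>
    c=max(comps(m,100),key=lambda c:c[1][4]); print(c[1],rect(p,c[0],42))
ValueError: max() iterable argument is empty
```

View pics/w3.png

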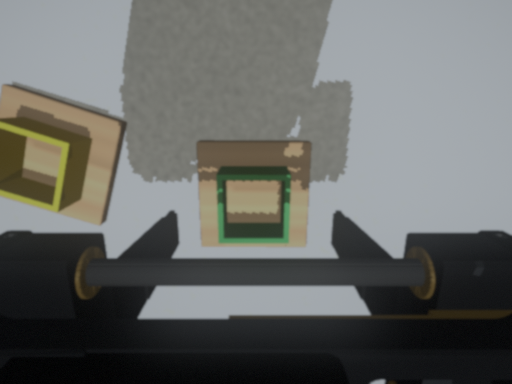

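The green frame is centred at (254,206) and square between the fingers. Yellow, to the left, is clear. Now I'll go down and grip.

Call:
play_rows(targets=[{"linear": [0, 0, 20], "turn": 0}, {"linear": [0, 0, 40], "turn": 0}, {"linear": [0, 0, 55], "turn": 0}, {"linear": [0, 0, 55], "turn": 0}])

```text
t: 12.52
eef_pos: [454.4, -20.4, 94.4]
tcp_rot: [3.141, -0.002, -2.88]
ft_force: [-0.3, 0.2, 0.8]
opening: 0.998
```

Call:
play_rows(hand=40, targets=[{"linear": [0, 0, 0], "turn": 0}, {"linear": [0, 0, 0], "turn": 0}, {"linear": [0, 0, 0], "turn": 0}, {"linear": [0, 0, 0], "turn": 0}, {"linear": [0, 0, 0], "turn": 0}])

```text
t: 13.15
eef_pos: [454.4, -21.2, 95.3]
tcp_rot: [-3.142, 0.0, -2.881]
ft_force: [-0.8, 0.1, 2.8]
opening: 0.548
```

```bash
sed -i 's/^m=.*$/&/; s/^c=max/try:\n  c=max/; s/^im,d=env.read_camera(.top/except ValueError: pass\n&/' w.py
python3 - <<'E'
from h import *
from k import *
im,d=env.read_camera('top'); b=cv2.resize(im[125:270,100:360],(780,435),interpolation=cv2.INTER_CUBIC); cv2.imwrite('pics/t4.png',b[:,:,::-1])
print(env.state()['eef_pos'])
O[:]=(687.3,87.5)   # corrected by contact
print('red TCP in fence',tof((657.3,206.8)))
s=[455.1,-20.4,95,194.97]
t=fen(-60,10); print(t)
for f in np.arange(1,9)/8:
    q=np.array(s[:2])*(1-f)+t*f
    print(rel(s,[*q,95,194.97-21.7*f]))
E
```

```text
[454.46235485 -21.17858129  95.35501233]
red TCP in fence [-43.71393842210503, 114.9851363769614]
[628.8764684  104.43195072]
([-25.0, 9.5, 0.0], 0.047)
([-50.0, 18.9, 0.0], 0.095)
([-75.0, 28.4, 0.0], 0.142)
([-100.1, 37.9, 0.0], 0.189)
([-125.1, 47.3, 0.0], 0.237)
([-150.1, 56.8, 0.0], 0.284)
([-175.1, 66.2, 0.0], 0.331)
([-200.1, 75.7, 0.0], 0.379)
```

View pics/t4.png

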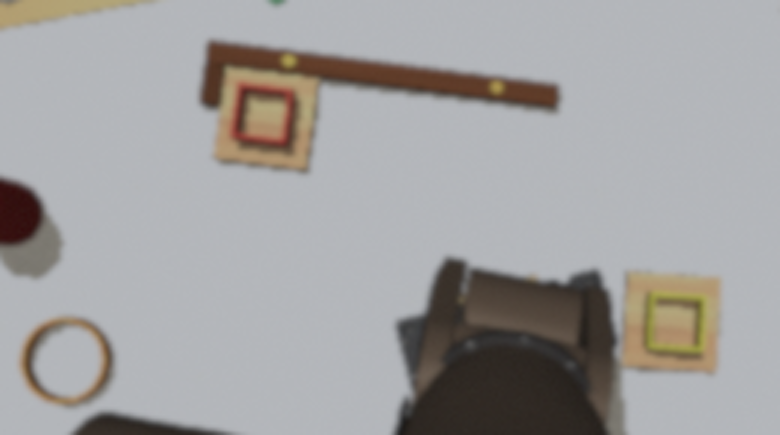

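Red is flush in the corner (board at crop (265,118)). Next, slide green.

Call:
play_rows(targets=[{"linear": [-25, 9.5, 0], "turn": 0.047}, {"linear": [-50, 19, 0], "turn": 0.095}, {"linear": [-75, 28.5, 0], "turn": 0.142}, {"linear": [-100, 38, 0], "turn": 0.189}, {"linear": [-125, 47.5, 0], "turn": 0.237}, {"linear": [-150, 57, 0], "turn": 0.284}, {"linear": [-175, 66, 0], "turn": 0.331}, {"linear": [-190, 72, 0], "turn": 0.36}, {"linear": [-200, 75.5, 0], "turn": 0.379}, {"linear": [-200, 75.5, 0], "turn": 0.379}])

```text
t: 14.45
eef_pos: [628.8, 103.7, 95.4]
tcp_rot: [3.141, 0.001, 3.023]
ft_force: [2.2, 0.9, 3.7]
opening: 0.545
```

Call:
play_rows(targets=[{"linear": [-4, 0, 0], "turn": 0}, {"linear": [-7, 0, 0], "turn": 0}, {"linear": [-10, 0, 0], "turn": 0}, {"linear": [-12, 0, 0], "turn": 0}, {"linear": [-12, 0, 0], "turn": 0}])

```text
t: 15.08
eef_pos: [639.6, 101.5, 95.4]
tcp_rot: [-3.142, -0.001, 3.023]
ft_force: [-2.0, 0.9, 5.2]
opening: 0.546
```

Call:
play_rows(targets=[{"linear": [-1, 0, 0], "turn": 0}, {"linear": [-2, 0, 0], "turn": 0}, {"linear": [-3, 0, 0], "turn": 0}, {"linear": [-3, 0, 0], "turn": 0}])

```text
t: 15.58
eef_pos: [642.5, 101.2, 95.4]
tcp_rot: [-3.142, -0.001, 3.023]
ft_force: [-3.4, 0.7, 5.4]
opening: 0.543
```

Call:
play_rows(targets=[{"linear": [-1, 0, 0], "turn": 0}, {"linear": [-2, 0, 0], "turn": 0}, {"linear": [-2, 0, 0], "turn": 0}])

```text
t: 15.95
eef_pos: [644.5, 101.0, 95.4]
tcp_rot: [-3.142, -0.001, 3.023]
ft_force: [-3.7, -0.0, 5.8]
opening: 0.543
```

Call:
play_rows(targets=[{"linear": [-1, 0, 0], "turn": 0}, {"linear": [-2, 0, 0], "turn": 0}, {"linear": [-2, 0, 0], "turn": 0}])

```text
t: 16.32
eef_pos: [645.0, 101.0, 95.5]
tcp_rot: [-3.141, -0.005, 3.023]
ft_force: [-11.5, 1.5, 11.8]
opening: 0.547
```

Call:
play_rows(targets=[{"linear": [-1, 0, 0], "turn": 0}, {"linear": [-1, 0, 0], "turn": 0}, {"linear": [-1, 0, 0], "turn": 0}])

```text
t: 16.7
eef_pos: [645.3, 100.9, 95.4]
tcp_rot: [-3.141, -0.007, 3.023]
ft_force: [-16.0, 1.4, 13.6]
opening: 0.549
```

Call:
play_rows(targets=[{"linear": [1, 0, 0], "turn": 0}, {"linear": [1, 4, 0], "turn": 0}, {"linear": [1, 8, 0], "turn": 0}, {"linear": [1, 11, 0], "turn": 0}, {"linear": [1, 11, 0], "turn": 0}])

```text
t: 17.32
eef_pos: [646.3, 110.8, 95.4]
tcp_rot: [-3.14, -0.005, 3.023]
ft_force: [-12.5, -6.0, 12.5]
opening: 0.543
```

Call:
play_rows(targets=[{"linear": [0, 1, 0], "turn": 0}, {"linear": [0, 2, 0], "turn": 0}, {"linear": [0, 3, 0], "turn": 0}, {"linear": [0, 3, 0], "turn": 0}])

```text
t: 17.82
eef_pos: [646.7, 113.4, 95.4]
tcp_rot: [-3.139, -0.005, 3.023]
ft_force: [-13.2, -9.5, 12.4]
opening: 0.545
```

Call:
play_rows(targets=[{"linear": [0, 1, 0], "turn": 0}, {"linear": [0, 2, 0], "turn": 0}, {"linear": [0, 2, 0], "turn": 0}])

```text
t: 18.2
eef_pos: [646.9, 115.4, 95.4]
tcp_rot: [-3.139, -0.005, 3.023]
ft_force: [-11.5, -9.0, 12.3]
opening: 0.542
```

Call:
play_rows(targets=[{"linear": [0, 1, 0], "turn": 0}, {"linear": [0, 2, 0], "turn": 0}, {"linear": [0, 2, 0], "turn": 0}])

```text
t: 18.58
eef_pos: [647.1, 117.0, 95.5]
tcp_rot: [-3.139, -0.005, 3.023]
ft_force: [-13.1, -12.2, 13.3]
opening: 0.544
```

Call:
play_rows(targets=[{"linear": [0, 1, 0], "turn": 0}, {"linear": [0, 2, 0], "turn": 0}, {"linear": [0, 2, 0], "turn": 0}])

```text
t: 18.95
eef_pos: [647.2, 117.2, 95.5]
tcp_rot: [-3.137, -0.006, 3.023]
ft_force: [-14.3, -24.6, 14.5]
opening: 0.546
```

Call:
play_rows(hand=66, targets=[{"linear": [0, -1, 0], "turn": 0}, {"linear": [0, -1, 0], "turn": 0}, {"linear": [0, -1, 0], "turn": 0}, {"linear": [0, -1, 0], "turn": 0}, {"linear": [0, -1, -30], "turn": 0}, {"linear": [0, -1, -60], "turn": 0}, {"linear": [0, -1, -60], "turn": 0}])

```text
t: 19.82
eef_pos: [650.1, 120.2, 157.3]
tcp_rot: [3.141, 0.004, 3.023]
ft_force: [0.2, -0.4, -0.3]
opening: 0.694
```

Run:
```python
from k import *
from h import env
s=env.state(); print(s['eef_pos'],s['ft_force'])
a=[*s['eef_pos'],173.23]
print(rel(a,[465,-180.5,150,177.6]))
```

```text
[650.0888111  120.18063003 157.33095553] [ 0.19118399 -0.38130476 -0.32006868]
([148.4, -320.4, 7.3], -0.076)
```

Call:
play_rows(hand=95, targets=[{"linear": [25, -53, 0], "turn": -0.02}, {"linear": [50, -107, 0], "turn": -0.04}, {"linear": [74, -160, 0], "turn": -0.06}, {"linear": [99, -213, 0], "turn": -0.076}, {"linear": [124, -267, 0], "turn": -0.076}, {"linear": [148, -320, 4], "turn": -0.076}, {"linear": [148, -320, 7], "turn": -0.076}, {"linear": [148, -320, 7], "turn": -0.076}, {"linear": [148, -320, 7], "turn": -0.076}])

```text
t: 20.95
eef_pos: [465.0, -179.3, 148.0]
tcp_rot: [3.141, -0.0, 3.1]
ft_force: [-0.0, 0.6, 0.6]
opening: 0.997
```

```bash
python3 w.py w5 22 34
```

```text
20.95 [ 465.00105041 -179.31940354  147.99333352] [ 3.14135022e+00 -1.70520382e-04  3.10045612e+00]
[ 215  168   75   77 2458] ((461.99609375, -181.14906311035156), (52.18968963623047, 57.67789077758789), 87.3577880859375)
```

View pics/w5.png

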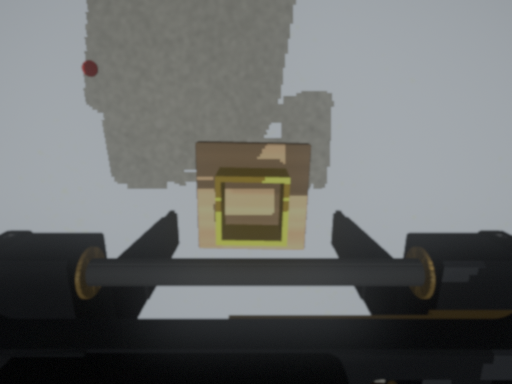

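View pics/w5t.png

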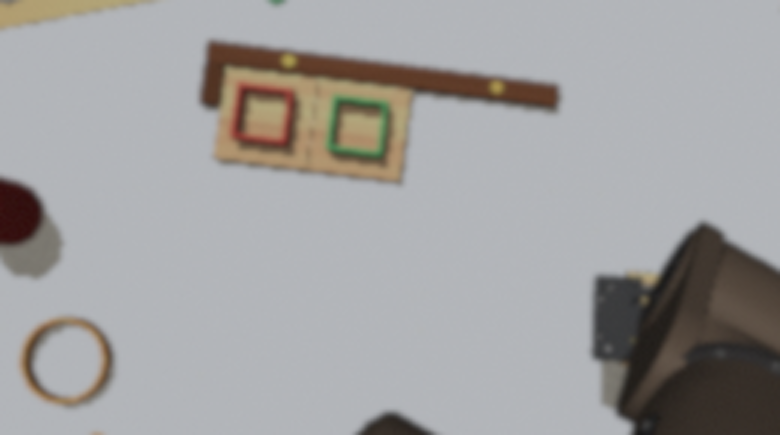

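Red and green are closed up against the rail. Yellow is square between the fingers (frame centre (252,207), about 2 mm left of the middle). Next, grip it.

Call:
play_rows(targets=[{"linear": [0, -2, 20], "turn": 0}, {"linear": [0, -2, 40], "turn": 0}, {"linear": [0, -2, 53], "turn": 0}, {"linear": [0, -2, 53], "turn": 0}])

```text
t: 21.55
eef_pos: [464.4, -181.8, 94.6]
tcp_rot: [3.141, -0.001, 3.1]
ft_force: [-0.2, 0.0, -0.2]
opening: 1.0
```

Call:
play_rows(hand=40, targets=[{"linear": [0, 0, 0], "turn": 0}, {"linear": [0, 0, 0], "turn": 0}, {"linear": [0, 0, 0], "turn": 0}, {"linear": [0, 0, 0], "turn": 0}, {"linear": [0, 0, 0], "turn": 0}])

```text
t: 22.18
eef_pos: [464.4, -182.3, 95.3]
tcp_rot: [3.142, 0.0, 3.099]
ft_force: [-0.7, -0.2, 2.0]
opening: 0.545
```

Run:
```python
from k import *
from h import env
s=env.state(); print(s['eef_pos'],s['tcp_rot'],s['opening'])
O[:]=(687.3,87.5)
y=np.degrees(s['tcp_rot'][2])%360
a=[*s['eef_pos'],y]
t=fen(-60,-80); print(t)
for f in (.5,1): print(rel(a,[*(np.array(a[:2])*(1-f)+t*f),a[2],y+(173.25-y)*f]))
```

```text
[ 464.38399484 -182.29646539   95.3092764 ] [3.14150351e+00 9.18811963e-05 3.09875859e+00] 0.5452038694198109
[618.37610206  15.04659226]
([-72.7, 101.9, 0.0], 0.037)
([-145.4, 203.8, 0.0], 0.075)
```

Call:
play_rows(targets=[{"linear": [-15, 20, 0], "turn": 0.007}, {"linear": [-31, 43, 0], "turn": 0.016}, {"linear": [-46, 65, 0], "turn": 0.024}, {"linear": [-62, 87, 0], "turn": 0.032}, {"linear": [-77, 108, 0], "turn": 0.04}, {"linear": [-93, 130, 0], "turn": 0.048}, {"linear": [-108, 152, 0], "turn": 0.056}, {"linear": [-124, 174, 0], "turn": 0.064}, {"linear": [-138, 194, 0], "turn": 0.071}, {"linear": [-145, 203.5, 0], "turn": 0.075}, {"linear": [-145, 203.5, 0], "turn": 0.075}])

```text
t: 23.55
eef_pos: [618.3, 15.2, 95.3]
tcp_rot: [3.141, 0.001, 3.024]
ft_force: [1.0, 2.5, 2.4]
opening: 0.549
```

Call:
play_rows(targets=[{"linear": [-4, 0, 0], "turn": 0}, {"linear": [-7, 0, 0], "turn": 0}, {"linear": [-10, 0, 0], "turn": 0}, {"linear": [-12, 0, 0], "turn": 0}, {"linear": [-12, 0, 0], "turn": 0}])

```text
t: 24.18
eef_pos: [629.2, 12.6, 95.3]
tcp_rot: [3.142, -0.001, 3.023]
ft_force: [-2.7, -0.4, 4.9]
opening: 0.546
```

Call:
play_rows(targets=[{"linear": [-1, 0, 0], "turn": 0}, {"linear": [-2, 0, 0], "turn": 0}, {"linear": [-3, 0, 0], "turn": 0}, {"linear": [-3, 0, 0], "turn": 0}])

```text
t: 24.68
eef_pos: [632.1, 12.4, 95.3]
tcp_rot: [3.142, -0.001, 3.023]
ft_force: [-3.3, 0.0, 5.0]
opening: 0.545
```

Call:
play_rows(targets=[{"linear": [-1, 0, 0], "turn": 0}, {"linear": [-2, 0, 0], "turn": 0}, {"linear": [-2, 0, 0], "turn": 0}])

```text
t: 25.05
eef_pos: [633.3, 12.2, 95.3]
tcp_rot: [-3.141, -0.003, 3.024]
ft_force: [-7.6, 0.2, 8.4]
opening: 0.542
```

Call:
play_rows(targets=[{"linear": [-1, 0, 0], "turn": 0}, {"linear": [-2, 0, 0], "turn": 0}, {"linear": [-2, 0, 0], "turn": 0}])

```text
t: 25.42
eef_pos: [634.2, 11.9, 95.3]
tcp_rot: [-3.141, -0.006, 3.023]
ft_force: [-14.6, -1.6, 14.0]
opening: 0.546
```

Call:
play_rows(targets=[{"linear": [1, 0, 0], "turn": 0}, {"linear": [1, 4, 0], "turn": 0}, {"linear": [1, 8, 0], "turn": 0}, {"linear": [1, 10, 0], "turn": 0}, {"linear": [1, 10, 0], "turn": 0}])

```text
t: 26.05
eef_pos: [635.1, 21.1, 95.3]
tcp_rot: [-3.14, -0.004, 3.023]
ft_force: [-11.9, -7.0, 11.0]
opening: 0.543
```

Call:
play_rows(targets=[{"linear": [0, 1, 0], "turn": 0}, {"linear": [0, 2, 0], "turn": 0}, {"linear": [0, 3, 0], "turn": 0}, {"linear": [0, 3, 0], "turn": 0}])

```text
t: 26.55
eef_pos: [635.4, 23.9, 95.3]
tcp_rot: [-3.14, -0.004, 3.023]
ft_force: [-10.7, -8.2, 11.0]
opening: 0.545
```

Contact is expected near y≈27.8.

Call:
play_rows(targets=[{"linear": [0, 1, 0], "turn": 0}, {"linear": [0, 2, 0], "turn": 0}, {"linear": [0, 3, 0], "turn": 0}, {"linear": [0, 3, 0], "turn": 0}])

```text
t: 27.05
eef_pos: [635.8, 26.8, 95.3]
tcp_rot: [-3.14, -0.004, 3.023]
ft_force: [-11.4, -8.3, 10.3]
opening: 0.548
```

Call:
play_rows(targets=[{"linear": [0, 1, 0], "turn": 0}, {"linear": [0, 2, 0], "turn": 0}, {"linear": [0, 2, 0], "turn": 0}])

```text
t: 27.42
eef_pos: [635.9, 27.8, 95.4]
tcp_rot: [-3.139, -0.005, 3.023]
ft_force: [-12.9, -16.6, 12.1]
opening: 0.542
```

Call:
play_rows(targets=[{"linear": [0, 0.5, 0], "turn": 0}, {"linear": [0, 1, 0], "turn": 0}, {"linear": [0, 1, 0], "turn": 0}])

```text
t: 27.8
eef_pos: [635.9, 27.9, 95.4]
tcp_rot: [-3.138, -0.005, 3.023]
ft_force: [-13.1, -23.6, 12.8]
opening: 0.545
```

Contact is where expected. I'll release, raise, and move back out of view for a check.

Call:
play_rows(hand=66, targets=[{"linear": [0, -1, 0], "turn": 0}, {"linear": [0, -1, 0], "turn": 0}, {"linear": [0, -1, 0], "turn": 0}, {"linear": [0, -1, 0], "turn": 0}, {"linear": [0, -1, -30], "turn": 0}, {"linear": [0, -1, -60], "turn": 0}, {"linear": [0, -1, -80], "turn": 0}, {"linear": [40, -41, -80], "turn": 0}, {"linear": [80, -81, -80], "turn": 0}, {"linear": [120, -121, -80], "turn": 0}, {"linear": [160, -161, -80], "turn": 0}, {"linear": [160, -161, -80], "turn": 0}, {"linear": [160, -161, -80], "turn": 0}])

```text
t: 29.42
eef_pos: [460.9, -109.6, 175.5]
tcp_rot: [-3.142, 0.001, 3.023]
ft_force: [1.1, -0.1, 1.7]
opening: 0.697
```

Run:
```python
from h import *
from k import *
im,d=env.read_camera('top'); p=env.camera_params('top'); im2,_=env.read_camera('scene')
b=cv2.resize(im[125:270,100:360],(780,435),interpolation=cv2.INTER_CUBIC); cv2.imwrite('pics/f.png',b[:,:,::-1])
b=cv2.resize(im2[60:240,180:400],None,fx=3,fy=3,interpolation=cv2.INTER_CUBIC); cv2.imwrite('pics/fs.png',b[:,:,::-1])
hsv=cv2.cvtColor(im,cv2.COLOR_RGB2HSV);H,S,V=[hsv[...,i].astype(int) for i in range(3)]
w=np.zeros(H.shape,bool); w[145:200,165:285]=1
for n,mm in(('red',((H<8)|(H>172))&(S>140)),('green',(H>45)&(H<85)&(S>80)),('yellow',(H>22)&(H<36)&(S>130))):
    cs=comps(w&mm,25)
    if cs:
        m=np.any([c[0] for c in cs],axis=0); r=rect(p,m,42); print(n,r,np.round(tof(r[0]),1))
```

```text
red ((652.4183959960938, 200.47048950195312), (53.716800689697266, 54.55415725708008), 84.04872131347656) [-46.1 112.9]
green ((642.6841430664062, 112.11622619628906), (55.07707595825195, 56.0466423034668), 83.29315948486328) [-45.4  24. ]
```

View pics/f.png

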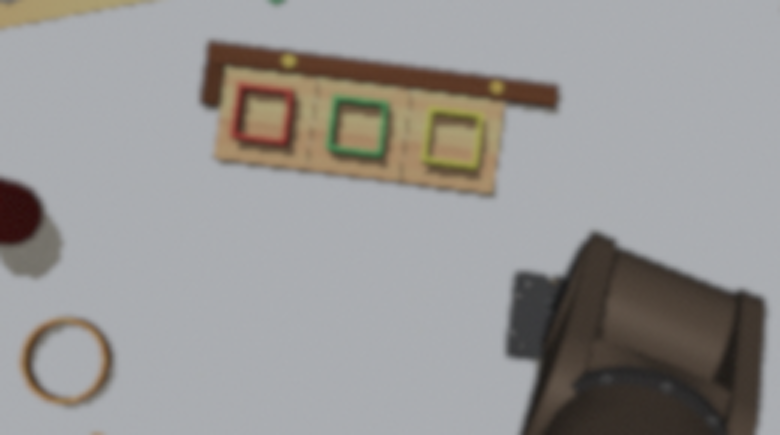

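View pics/fs.png

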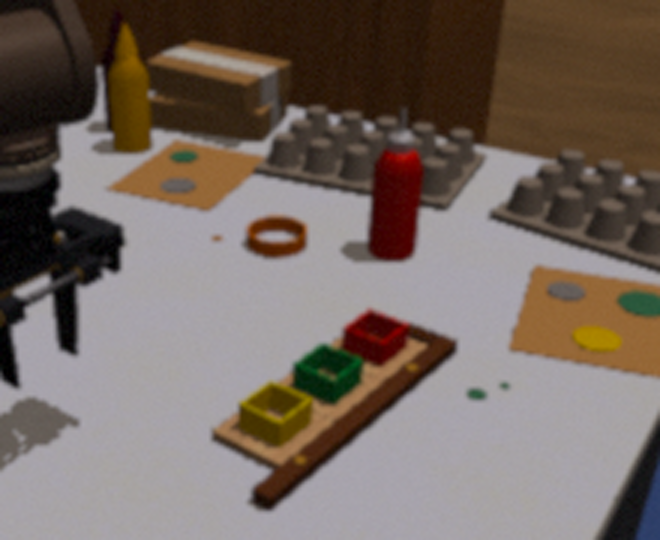

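Both views show a closed row flush with the rail and flat. The yellow mask missed, so I'll measure yellow and the whole row once before handing in.

Run:
```python
from h import *
from k import *
im,d=env.read_camera('top'); p=env.camera_params('top')
hsv=cv2.cvtColor(im,cv2.COLOR_RGB2HSV);H,S,V=[hsv[...,i].astype(int) for i in range(3)]
w=np.zeros(H.shape,bool); w[145:192,165:275]=1
m=w&(H>22)&(H<36)&(S>110)&(V>60); m[:,:238]=0
cs=comps(m,10); 
if cs: r=rect(p,np.any([c[0] for c in cs],axis=0),42); print('yellow',r,np.round(tof(r[0]),1))
# row: wood = bright & saturated, excludes dark fence
m=w&(S>45)&(V>100); m=cv2.morphologyEx(m.astype(np.uint8),cv2.MORPH_CLOSE,np.ones((7,7)))
c=max(comps(m,500),key=lambda c:c[1][4]); r=rect(p,c[0],12); print('row',r,np.round(tof(r[0]),1),'want 90x270 at [-45,25]')
env.job_done(); print(env.state()['t'])
```

```text
yellow ((632.6556396484375, 23.647628784179688), (58.32332992553711, 59.58235168457031), 83.29277038574219) [-45.1 -65.1]
row ((654.8674926757812, 113.78244018554688), (306.7660827636719, 115.1637954711914), 83.12154388427734) [-33.5  27.1] want 90x270 at [-45,25]
the job is handed in; nothing more can be done
the job is handed in; nothing more can be done
```

The three boards are in one straight row along the fence, and I handed the job in at about 29.5 s. I gripped each moulding frame, slid the board flat along the table and pressed it lightly against the rail. Then I closed it up in the order red (against the end stop), green, yellow. The pressing forces stayed around 20–30 N.

**Position:** the last top view put the board centres at these fence coordinates; the camera itself is good to about 2 mm.

| Board | Measured x, y (mm) | Ideal x, y (mm) |
|---|---|---|
| Red | -46, +113 | -45, +115 |
| Green | -45, +24 | -45, +25 |
| Yellow | -45, -65 | -45, -65 |

**Squareness and contact:** the boards are within about 1° of square to the rail. The gripper met contact where a closed-up row predicts it, at y = 206.8, 117.2 and 27.9 mm. In both views the row looks closed up and flat. The cutter and red bottle look unmoved; I did not re-check the teal bottle or the cup at the end, but the arm stayed well away from them.

**Checks that failed or disagreed:**
- **Whole-row outline:** this came out at 307 x 115 mm instead of 270 x 90. The mask most likely included part of the fence, so I went by the per-board measurements.
- **Camera offset:** the top camera reads about 2 mm low in x and 5 mm low in y compared with the arm. I corrected for this using the wrist view and contact forces.

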